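# Nudge the lamp plate onto its locating pins

### The job

The yellow lamp mounting plate has been laid loosely on the assembly fixture and is riding up on the two locating pins. Without picking it up, push it with the fingertips towards the guide rail and sideways along the rail until both its holes drop over the pins and it lies flat and still on the fixture, then take the hand away. Leave everything else on and around the fixture where it stands.

Things in the scene. Friction and masses are not known exactly. Their poses are not given: they have to be found in the camera images.
- plate: Loose yellow mounting plate, 160 (its x) x 240 (its y) x 5 mm, about 0.5 kg, smooth underside; origin at the centre of the underside, z up. On top: black terminal block 22 x 66 x 16 mm at x = +40, y = 0 mm; brass stud 14 mm high at x = -10, y = 95 mm. It slides with a few newtons. Lifting or tipping it up is not allowed.
- near_edge (a point): middle of the plate's near (-x) edge, at half thickness, 80 mm from its centre. At the start the plate lies 15 to 40 mm too far to the fixture's -x side, up to 50 mm to the left or right and up to 0.15 rad askew; its far edge lies on the base and its near part rides on the two pins, so its near edge stands 11 to 14 mm above the base (tilt about 0.08 rad)
- hole_right (a point): centre of the plate's right locating hole (round, 12 mm across), on the underside at x = -52, y = -65 mm of the plate
- hole_left (a point): centre of the plate's left locating hole (a slot, 12 mm in the plate's x and 16 mm in its y), on the underside at x = -52, y = +65 mm of the plate
- fixture: Fixed assembly fixture: flat aluminium base 15 mm thick, from x = -140 to +135 mm and y = -200 to +200 mm. Origin on the bench (z = 0) under the point where the plate's centre belongs: seated, plate and fixture have the same x, y and yaw and the plate lies flat on the base's top. Two open toggle clamps with red handles (y = +-80, x = 90 to 215 mm, 101 mm high) are fixed and not used.
- rail (a point): middle of the near face of the dark steel guide rail, at its foot, x = +81 mm of the fixture. The rail runs along the fixture's y, 240 mm long and 18 mm high above the base. The seated plate's far edge is 1 mm short of it, so a plate pushed against it is square and need only be slid along it (holes have 2 mm of play round the pins); seated, its sides are level with the rail's ends
- seat (a point): point on the fixture base's top face, 15 mm above the fixture's origin, same axes
- pin_right (a point): foot of the right locating pin, on the fixture's top face at x = -52, y = -65 mm of the fixture: a fixed steel pin 8 mm across, 8 mm high, tapered at the tip; it enters the round hole
- pin_left (a point): foot of the left locating pin, at x = -52, y = +65 mm of the fixture, the same shape; it enters the slot
- driver: grey and black cordless driver lying on its side on the bench at the left, about 215 x 215 mm, 64 mm high; origin under its middle
- plate_stack: stack of four more yellow plates, 160 x 240 x 20 mm; not part of the job; origin at the centre of its underside
- lamp_cap: yellow round lamp cap, open cup 120 mm across, 45 mm high; origin at the centre of its underside
- board: green circuit board with components, 75 x 110 mm, about 33 mm high; origin at the centre of its underside
- screw_tin: small steel tin of screws, 76 mm across, 28 mm high; origin at the centre of its underside
- screwdriver: screwdriver lying on the bench to the left; origin under its middle
- standoff_left: brass standoff, 12 mm across, 30 mm high, standing loose on the fixture base near its far left corner, beyond the left end of the guide rail; origin at its foot
- standoff_right: the same, near the far right corner of the fixture base

How it is judged (in metres and radians):
At the end, for the whole second after the job is handed in: Both pins stand in their holes (round hole within 3.5 mm of its pin, slot within 6 mm), the plate lies flat on the fixture (underside within 2 mm of the base's top, within 0.015 rad of level) and is at rest (horizontal distance between hole_right and pin_right below 0.0035 m and horizontal distance between hole_left and pin_left below 0.006 m and z of plate in the frame of seat between -0.002 and 0.002 m and angle between the z axis of plate and the z axis of fixture, either way round below 0.015 rad and linear speed of plate below 0.01 m/s and angular speed of plate below 0.05 rad/s); the robot touches nothing.
It fails at once if the plate is lifted or carried (its middle more than 18 mm above the fixture's surface) (z of plate in the frame of seat above 0.018 m).
It fails at once if the plate is tipped up (more than 0.2 rad from level) (angle between plate's own z axis and vertical above 0.2 rad).
It fails at once if another thing on or beside the fixture is disturbed (moved more than 15 mm) (distance of any of driver, plate_stack, lamp_cap, board, screw_tin, screwdriver, standoff_left, standoff_right from where it was at the start of the episode above 0.015 m).
It also fails if it takes over 45 s, if anything falls off the work surface, if the arm or the gripper's body presses on something with over 40 N, if the wrist force passes 120 N, or if a joint passes its speed limit or range.

### The arm

A 6-joint arm with a two-finger parallel gripper is mounted at the origin on the work surface. World frame = base frame: x ahead of the robot, y to its left, z up, the work surface at z = 0. Lengths are in mm, angles in rad, forces in N, time in s.
With the tool pointing down it reaches from about 350 to 775 mm from the base axis. Payload 7.3 kg.
Tool frame: the origin (TCP) lies at the very end of the fingers, on their centre line; the grasp point (between the pads) lies 19 mm behind it; z points along the fingers, y is the line along which they close (so a half turn about z gives the same grasp; the last joint's range is limited). The gripper opens to 92 mm and grips with 3 to 60 N. Pads are 19 mm wide; open, the fingers measure 130 mm over their backs; the gripper's body (75 mm by 190 mm) begins 47 mm behind the grasp point.
Start: joints at [-1.357, 0.342, 1.524, -0, 1.275, -0.146], TCP at [184.869, -491.394, 226.741] pointing down, gripper open.
Joint ranges: [-2.53, 2.53], [-0.77, 2.02], [0.04, 2.7], [-1, 4.14], [0.28, 2.66], [-3.11, 3.11]. Speed limits (rad/s): [2.57, 2.57, 3.14, 3.14, 3.14, 3.14].

### API

Orientations are given as [roll, pitch, yaw] about the fixed x, y, z axes, in that order (R = Rz(yaw) Ry(pitch) Rx(roll)).
In Python, from plant import * gives the robot as it stands.
- The arm moves only by the tool arm_command, never from a script. Its arguments are lists of equal length, an entry for each row: "gripper": the finger opening in mm, from 0 to 91.8; "dp": the shift along the tool's x, y, z in units of 25 mm (1.0 is 25 mm), a list of three; "twist": the turn about the tool's z in units of 5 degrees (1.0 is 5 degrees). A call has exactly 5 rows; each row shifts and turns the commanded pose from where the row before left it, along the tool's axes as they then stand; what a row does not reach is not made up. A row lasts 1/8 s, in which the tool goes at most 62.5 mm and 10.7 degrees, less where a joint would pass 70% of its speed; a pose out of reach is approached as far as the arm can. A call is refused whole if a number of a shift passes 1 or a number of a turn 1, either way. A call with a gripper value outside its range is refused whole. The fingers move at their own pace and stop on an object; the grip force is fixed at half the most. Time passes only in rows, so rows that do not move let the fingers close, or fill a call up. It gives the time, the measured TCP pose, the force, the opening and the grip force at its end, in the units of the state.
- get_obs(): the state, without advancing time (a new reading comes with each control period).
- capture(name): name is "scene" or "top" or "wrist"; returns the picture (384x512x3 uint8, red, green, blue); there is no depth.
- get_calibration(name): a dict with "mtx" (3x3 intrinsics, pixels), "dist_coeffs" ([k1, k2, p1, p2, k3] as OpenCV has them; the pictures are not rectified), "position" and "attitude" of the camera in the world; the wrist camera has in their place "mount" (4x4, takes a point from camera to tool coordinates, whose origin is the TCP and whose axes are the flange's). Camera axes: x right, y down, z forward; pixel columns grow to the right and rows downward; lengths in mm; the calibration is good to about 2 mm. A picture is of the moment at which its call begins: read the wrist's pose just before it. get_calibration takes no time and is no camera call.
- close_job(): hands the job in; it is judged then, once.
The state is a dict: "time": time; "joint_positions": joint angles; "dq": joint speeds; "tau": joint torques, N m; "tool_pos": TCP position; "tcp_rot": TCP orientation; "contact_force": force on the tool from outside, world axes, zero at the start; "moment": the same for the moment, N m; "grip_width": finger opening in mm; "finger_force": force on a finger pad.
Only numpy, scipy, OpenCV 4.12 (cv2) and the standard library are available. Lean on these libraries where they do the work, as an engineer would, in place of code of your own. Each camera call takes 0.05 s, during which the arm holds its last target. There are 200 camera calls.

## Working session

There is one attempt and no reset: what is moved stays moved. The work goes in short steps, Python scripts to look and compute and a tool call to move; the robot and the scene stay as the last step left them, time stands still between calls to the robot, and variables do not carry over. Pictures are saved under pics/ and viewed, at most 10 in all, crops included, and the job is handed in when it is done.

Besides the shell and the picture viewer there is one more tool, called after "Emit:" in YAML: its name, and indented under it one key for each argument. arm_command: Moves the arm, as the interface text tells. Its arguments: {"type":"object","properties":{"gripper":{"type":"array"},"dp":{"type":"array"},"twist":{"type":"array"}},"required":["gripper","dp","twist"]}

```bash
mkdir -p pics; python3 - <<'E'
from plant import *
import cv2
print(get_obs())
for n in("top","scene"):
    c=get_calibration(n);print(n,c)
    cv2.imwrite(f"pics/{n}0.png",capture(n)[:,:,::-1])
print(get_calibration("wrist"))
E
```

```text
{'time': 0.0, 'joint_positions': array([-1.35699719e+00,  3.42738100e-01,  1.52502774e+00, -1.83733392e-05,
        1.27538998e+00, -1.46000138e-01]), 'dq': array([-0.00021844,  0.00210302, -0.00313034, -0.00034362,  0.00141748,
        0.00049531]), 'tau': array([ 4.65998892e-04, -4.31243384e+01, -2.44227809e+01,  7.18784449e-02,
        5.58987586e-02, -1.32581572e-04]), 'tool_pos': array([ 184.77275518, -490.97152826,  226.03323804]), 'tcp_rot': array([-3.14004356e+00, -2.10030951e-04,  3.59804470e-01]), 'contact_force': array([0.33404592, 0.12379702, 0.84597653]), 'moment': array([ 0.01934553, -0.01267697,  0.02892133]), 'finger_force': 0.0, 'grip_width': 91.76101922903865}
top {'mtx': array([[446.56627912,   0.        , 247.69290336],
       [  0.        , 446.56627912, 195.05973208],
       [  0.        ,   0.        ,   1.        ]]), 'dist_coeffs': array([0.04086791, 0.        , 0.        , 0.        , 0.        ]), 'position': array([ 425.95218996,  -14.96179789, 1566.79886029]), 'attitude': array([-3.07129061,  0.01056922, -1.56399802])}
scene {'mtx': array([[435.39804303, 
[... 235 characters left out ...]
239 , -777.61102475,  879.63891198]), 'attitude': array([-2.27503668,  0.01883433,  0.6248018 ])}
{'mtx': array([[281.56136313,   0.        , 255.13323536],
       [  0.        , 281.56136313, 185.95348759],
       [  0.        ,   0.        ,   1.        ]]), 'dist_coeffs': array([-0.05093601,  0.        ,  0.        ,  0.        ,  0.        ]), 'mount': array([[-9.66788216e-04, -9.60574231e-01, -2.78021963e-01,
         7.44120985e+01],
       [ 9.99999495e-01, -1.00543300e-03, -3.57776454e-06,
         6.08631012e-01],
       [-2.76095748e-04, -2.78021826e-01,  9.60574717e-01,
        -1.57079411e+02],
       [ 0.00000000e+00,  0.00000000e+00,  0.00000000e+00,
         1.00000000e+00]])}
```

View pics/top0.png

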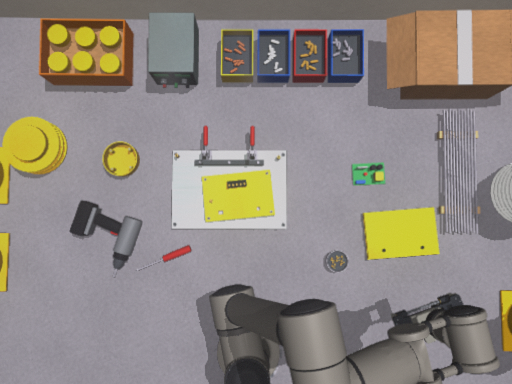

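View pics/scene0.png

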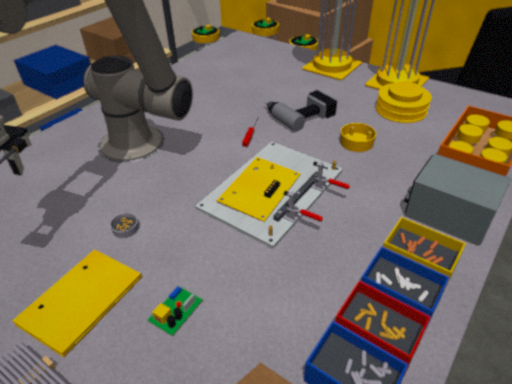

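The top view shows the fixture at px (172–287, 151–229), the plate at about (238,196), the rail at row 162, the terminal block at (236,184), and standoffs at (178,156) and (281,156). The scene view agrees. Next I measure the fixture and plate.

```bash
cat > h.py <<'E'
from plant import *
import cv2, numpy as np
from scipy.spatial.transform import Rotation as Ro
def cam(n,obs=None):
    c=get_calibration(n)
    if n=="wrist":
        T=np.eye(4);T[:3,:3]=Ro.from_euler('xyz',obs['tcp_rot']).as_matrix();T[:3,3]=obs['tool_pos']
        M=T@c['mount'];return c,M[:3,:3],M[:3,3]
    return c,Ro.from_euler('xyz',c['attitude']).as_matrix(),np.array(c['position'])
def ray(C,px,z):
    c,R,p=C
    u=cv2.undistortPoints(np.float64(px).reshape(-1,1,2),c['mtx'],c['dist_coeffs']).reshape(-1,2)
    d=np.c_[u,np.ones(len(u))]@R.T
    return p+d*((np.asarray(z)-p[2])/d[:,2])[:,None]
def proj(C,P):
    c,R,p=C
    return cv2.projectPoints((np.float64(P).reshape(-1,3)-p)@R,np.zeros(3),np.zeros(3),c['mtx'],c['dist_coeffs'])[0].reshape(-1,2)
def big(m,roi=None):
    k=np.zeros_like(m)
    if roi: x0,x1,y0,y1=roi;k[y0:y1,x0:x1]=m[y0:y1,x0:x1];m=k
    cs=cv2.findContours(m,cv2.RETR_EXTERNAL,cv2.CHAIN_APPROX_NONE)[0]
    return max(cs,key=cv2.contourArea).reshape(-1,2)
def rect(P):
    (cx,cy),(w,h),a=cv2.minAreaRect(np.float32(P[:,:2]))
    a=np.deg2rad(a)
    if w>h: w,h=h,w; a-=np.pi/2
    a=(a+np.pi/2)%np.pi-np.pi/2   # yaw with long side along y
    return np.round([cx,cy,w,h],1),round(a,4)
def yellow(im): 
    return cv2.inRange(cv2.cvtColor(im,cv2.COLOR_RGB2HSV),(22,140,100),(34,255,255))
E
python3 - <<'E'
from h import *
im=capture("top");C=cam("top")
hsv=cv2.cvtColor(im,cv2.COLOR_RGB2HSV)
y=yellow(im); q=big(y,(160,300,140,240))
P=ray(C,q,24);print("plate",rect(P))
w=cv2.inRange(hsv,(0,0,150),(180,40,255))
w|=y; w=cv2.morphologyEx(w,cv2.MORPH_OPEN,np.ones((5,5)))
q=big(w,(150,310,140,245));print("fix",rect(ray(C,q,15)),q.min(0),q.max(0))
d=cv2.inRange(hsv,(0,0,0),(180,255,110))
q=big(d,(185,275,157,168));print("rail",rect(ray(C,q,33)),q.min(0),q.max(0))
cr=cv2.resize(im[140:240,165:295],None,fx=6,fy=6,interpolation=cv2.INTER_CUBIC)
cv2.imwrite("pics/crop1.png",cr[:,:,::-1])
# bench check: px per objects
E
```

```text
plate (array([533.1,  37. , 155.9, 237.5]), np.float64(0.1093))
fix (array([546.9,  66.6, 363.6, 558.1]), np.float64(0.006)) [150 140] [309 244]
rail (array([651.7,  69.2,  25. , 232.1]), np.float64(-0.0114)) [195 157] [262 165]
```

View pics/crop1.png

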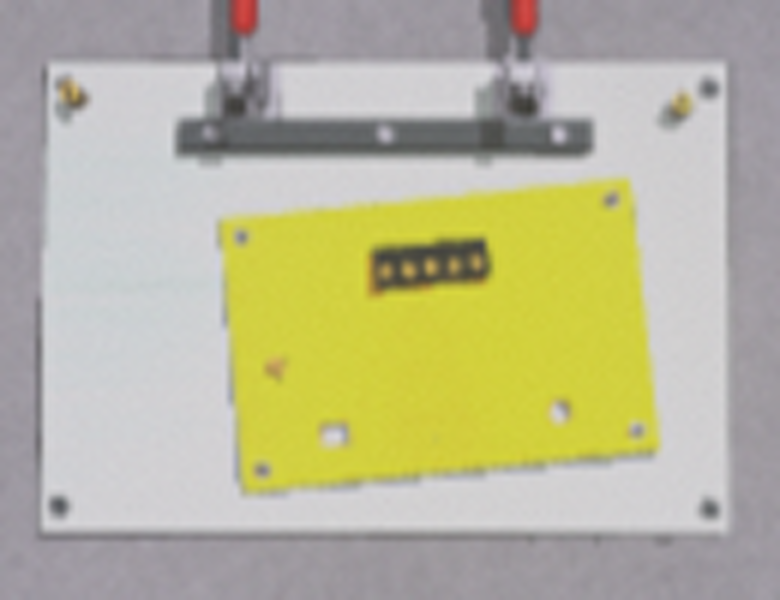

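The crop shows the fixture outline (45,62)–(728,534), the rail near face at row ~157 spanning x 177–592, and the plate shifted right, too near, and rotated. The pins are still hidden. I tighten the fixture mask.

```bash
python3 - <<'E'
from h import *
im=capture("top");C=cam("top")
hsv=cv2.cvtColor(im,cv2.COLOR_RGB2HSV)
y=yellow(im)
print("V", hsv[145,200],hsv[200,180],hsv[235,230],hsv[160,220])
w=cv2.inRange(hsv,(0,0,185),(180,60,255))|y
q=big(w,(165,295,145,235));print("fix",rect(ray(C,q,15)),q.min(0),q.max(0))
# subpixel edges from crop readings
f=lambda p:np.float64(p)/6+[165-.4,140-.4]
print("fixcorners",ray(C,f([[45,62],[727,62],[730,534],[40,534]]),15).round(1)[:,:2].tolist())
print("rail top near corners",ray(C,f([[177,122],[592,120],[592,155],[177,157]]),33).round(1)[:,:2].tolist())
print("plate corners FL FR NR NL",ray(C,f([[219,219],[629,179],[658,450],[242,493]]),[21,21,30,30]).round(1)[:,:2].tolist())
print("holes L R",ray(C,f([[334,434],[560,411]]),27).round(1)[:,:2].tolist())
print("standoffs",ray(C,f([[68,92],[682,104]]),45).round(1)[:,:2].tolist())
print("stud,term",ray(C,f([[273,366],[430,265]]),40).round(1)[:,:2].tolist())
E
```

```text
V [132  10 127] [108   6 209] [145  10 158] [105   4 121]
fix (array([555.6,  68.6, 273.5, 395.9]), np.float64(0.0144)) [172 150] [286 228]
fixcorners [[692.3, 268.6], [694.4, -130.1], [419.6, -132.1], [417.0, 266.4]]
rail top near corners [[654.7, 188.5], [657.2, -51.1], [636.9, -51.2], [634.4, 188.2]]
plate corners FL FR NR NL [[599.9, 164.8], [624.6, -73.0], [467.3, -89.8], [441.1, 148.4]]
holes L R [[475.4, 96.3], [489.4, -33.6]]
standoffs [[669.9, 249.6], [664.8, -102.2]]
stud,term [[513.5, 130.6], [572.0, 41.4]]
```

Emit:
arm_command:
  gripper: [91.8, 91.8, 91.8, 91.8, 91.8]
  dp:
    - [0, 0, 0.5]
    - [0, 0, 0.5]
    - [0, 0, 0.5]
    - [0, 0, 0.5]
    - [0, 0, 0.5]
  twist: [1, 1, 1, 1, 0.04]

```text
time: 0.82
tool_pos: [184.9, -491.3, 163.6]
tcp_rot: [-3.142, 0.0, 0.008]
contact_force: [0.7, -0.0, -0.2]
grip_width: 91.9
finger_force: 0.0
```

Emit:
arm_command:
  gripper: [91.8, 91.8, 91.8, 91.8, 91.8]
  dp:
    - [0.9, -1, 0]
    - [0.9, -1, 0]
    - [0.9, -1, 0]
    - [0.9, -1, 0]
    - [0.9, -1, 0]
  twist: [0, 0, 0, 0, 0]

```text
time: 1.45
tool_pos: [297.1, -364.7, 164.0]
tcp_rot: [3.142, -0.0, 0.009]
contact_force: [0.0, 0.3, -0.2]
grip_width: 91.9
finger_force: 0.0
```

Emit:
arm_command:
  gripper: [91.8, 91.8, 91.8, 91.8, 91.8]
  dp:
    - [0.9, -1, 0]
    - [0.9, -1, 0]
    - [0.9, -1, 0]
    - [0.9, -1, 0]
    - [0.5, -1, 0]
  twist: [0, 0, 0, 0, 0]

```text
time: 2.08
tool_pos: [398.9, -239.0, 164.0]
tcp_rot: [3.141, -0.0, 0.01]
contact_force: [0.1, -0.8, -0.9]
grip_width: 92.1
finger_force: 0.0
```

Emit:
arm_command:
  gripper: [91.8, 91.8, 91.8, 91.8, 91.8]
  dp:
    - [0, -1, 0]
    - [0, -1, 0]
    - [0, -1, 0]
    - [0, -1, 0]
    - [0, -1, 0]
  twist: [0, 0, 0, 0, 0]

```text
time: 2.7
tool_pos: [397.1, -114.1, 164.1]
tcp_rot: [3.141, -0.0, 0.009]
contact_force: [0.6, -0.2, 0.1]
grip_width: 92.0
finger_force: 0.0
```

Emit:
arm_command:
  gripper: [91.8, 91.8, 91.8, 91.8, 91.8]
  dp:
    - [0, -1, 0]
    - [0, -1, 0]
    - [0, -1, 0]
    - [0, -1, 0]
    - [0, -1, 0]
  twist: [0, 0, 0, 0, 0]

```text
time: 3.32
tool_pos: [396.2, 10.9, 164.1]
tcp_rot: [3.141, -0.0, 0.009]
contact_force: [-0.1, 1.5, 0.0]
grip_width: 92.1
finger_force: 0.0
```

Emit:
arm_command:
  gripper: [91.8, 91.8, 91.8, 91.8, 91.8]
  dp:
    - [0, -1, 0]
    - [0.2, -0.2, 0]
    - [0.2, 0, 0]
    - [0, 0, 0]
    - [0, 0, 0]
  twist: [0, 0, 0, 0, 0]

```text
time: 3.95
tool_pos: [406.0, 39.6, 164.1]
tcp_rot: [3.141, 0.0, 0.006]
contact_force: [-0.0, 0.3, 0.2]
grip_width: 91.7
finger_force: 0.0
```

```bash
python3 - <<'E'
from h import *
o=get_obs();im=capture("wrist");cv2.imwrite("pics/w1.png",im[:,:,::-1]);print(o['tool_pos'],o['tcp_rot'])
E
```

```text
[406.02842975  39.6227413  164.06917192] [3.14147581e+00 3.35404441e-04 6.39718405e-03]
```

View pics/w1.png

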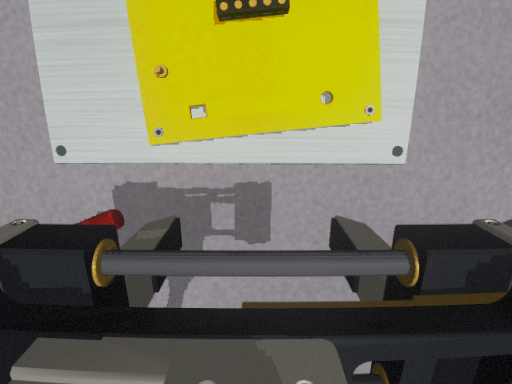

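The wrist view shows the plate's near edge from (150,145) to (381,121), the slot at (198,111), the round hole at (326,98), and the fixture's near edge at row 163 (corners 55 and 406). The screwdriver handle at (100,220) is well left of the fingers.

```bash
python3 - <<'E'
from h import *
o=get_obs();C=cam("wrist",o)
print("fix near L,R",ray(C,[[55,163],[406,163]],15).round(1)[:,:2].tolist())
print("plate near L,R",ray(C,[[150,145],[381,121]],31).round(1)[:,:2].tolist())
print("holes L,R (top)",ray(C,[[198,111],[326,98]],29).round(1)[:,:2].tolist())
E
```

```text
fix near L,R [[417.9, 266.4], [419.8, -130.5]]
plate near L,R [[440.3, 148.2], [466.2, -89.0]]
holes L,R (top) [[474.4, 96.9], [487.9, -31.4]]
```

Emit:
arm_command:
  gripper: [91.8, 91.8, 91.8, 91.8, 91.8]
  dp:
    - [0, 0, 1]
    - [0, 0, 1]
    - [0, 0, 1]
    - [0, 0, 1]
    - [0, 0, 1]
  twist: [0, 0, 0, 0, 0]

```text
time: 4.62
tool_pos: [406.1, 39.9, 38.5]
tcp_rot: [3.141, -0.0, 0.007]
contact_force: [0.2, -0.7, -0.3]
grip_width: 92.2
finger_force: 0.0
```

Emit:
arm_command:
  gripper: [91.8, 91.8, 91.8, 91.8, 91.8]
  dp:
    - [0, 0, 0.4]
    - [0, 0, 0.4]
    - [0.4, 0, 0]
    - [0.4, 0, 0]
    - [0, 0, 0]
  twist: [0, 0, 0, 0, 0]

```text
time: 5.25
tool_pos: [427.7, 40.3, 19.8]
tcp_rot: [3.141, -0.002, 0.007]
contact_force: [-0.4, 0.3, -0.2]
grip_width: 91.8
finger_force: 0.0
```

Emit:
arm_command:
  gripper: [91.8, 91.8, 91.8, 91.8, 91.8]
  dp:
    - [0.2, 0, 0]
    - [0.2, 0, 0]
    - [0.2, 0, 0]
    - [0.2, 0, 0]
    - [0.2, 0, 0]
  twist: [0, 0, 0, 0, 0]

```text
time: 5.88
tool_pos: [451.1, 40.6, 19.0]
tcp_rot: [3.142, 0.001, 0.007]
contact_force: [-2.0, 1.2, -0.2]
grip_width: 92.1
finger_force: 0.9
```

Emit:
arm_command:
  gripper: [91.8, 91.8, 91.8, 91.8, 91.8]
  dp:
    - [0.12, 0, 0]
    - [0.12, 0, 0]
    - [0.12, 0, 0]
    - [0.12, 0, 0]
    - [0, 0, 0]
  twist: [0, 0, 0, 0, 0]

```text
time: 6.5
tool_pos: [463.6, 40.5, 19.3]
tcp_rot: [3.141, -0.001, 0.007]
contact_force: [0.4, -1.0, 0.2]
grip_width: 92.1
finger_force: 0.3
```

```bash
cat >> h.py <<'E'
def look(n):
    o=get_obs();im=capture("top");C=cam("top");c=im[140:245,160:300]
    P=ray(C,big(yellow(im),(165,300,163,240)),23)
    w=capture("wrist");cv2.imwrite(f"pics/{n}.png",w[:,:,::-1])
    print(rect(P),o['time'],o['tool_pos'].round(1),o['contact_force'].round(1))
E
python3 -c "
from h import *
look('w2')"
```

```text
(array([559.2,  32.8, 153.1, 236.6]), np.float64(0.0052)) 6.5 [463.6  40.5  19.3] [ 0.4 -1.   0.2]
```

View pics/w2.png

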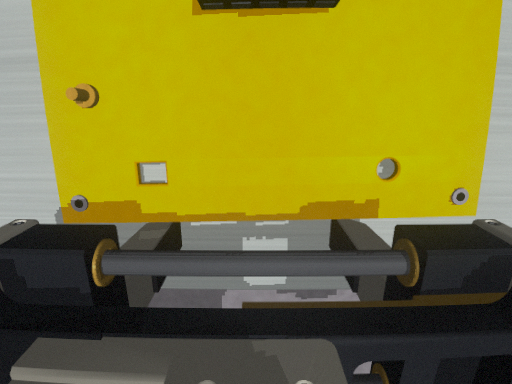

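The wrist view shows the near edge now square to the fingers (row ~220). I push on to the rail and watch the force.

Emit:
arm_command:
  gripper: [91.8, 91.8, 91.8, 91.8, 91.8]
  dp:
    - [0.06, 0, 0]
    - [0.06, 0, 0]
    - [0.06, 0, 0]
    - [0, 0, 0]
    - [0, 0, 0]
  twist: [0, 0, 0, 0, 0]

```text
time: 7.22
tool_pos: [467.5, 40.7, 19.1]
tcp_rot: [-3.142, -0.0, 0.007]
contact_force: [-2.3, 0.9, -0.7]
grip_width: 92.1
finger_force: 1.2
```

Emit:
arm_command:
  gripper: [91.8, 91.8, 91.8, 91.8, 91.8]
  dp:
    - [0.04, 0, 0]
    - [0.04, 0, 0]
    - [0, 0, 0]
    - [0, 0, 0]
    - [0, 0, 0]
  twist: [0, 0, 0, 0, 0]

```text
time: 7.85
tool_pos: [468.1, 40.9, 18.9]
tcp_rot: [-3.141, 0.003, 0.008]
contact_force: [-6.3, 1.7, 1.9]
grip_width: 91.5
finger_force: 3.1
```

Force rises at about x=468, so the plate is against the rail and square. Now I go round to the right side with the tool turned 90°.

Emit:
arm_command:
  gripper: [91.8, 91.8, 91.8, 91.8, 91.8]
  dp:
    - [-0.8, 0, 0]
    - [0, 0, -1]
    - [0, 0, -1]
    - [0, 0.2, -1]
    - [0.5, 1, -1]
  twist: [0, 0, 0, 0, 0]

```text
time: 8.48
tool_pos: [462.9, 10.7, 120.6]
tcp_rot: [3.141, -0.002, 0.009]
contact_force: [1.2, -0.5, -0.5]
grip_width: 91.7
finger_force: 0.0
```

Emit:
arm_command:
  gripper: [91.8, 91.8, 91.8, 91.8, 91.8]
  dp:
    - [0.7, 1, 0]
    - [0.7, 1, 0]
    - [0.7, 1, 0]
    - [0.7, 1, 0]
    - [0.4, 1, 0]
  twist: [0, 0, 0, 0, 0]

```text
time: 9.1
tool_pos: [545.0, -115.4, 119.7]
tcp_rot: [3.14, -0.003, 0.007]
contact_force: [0.2, 0.5, 0.2]
grip_width: 91.7
finger_force: 0.0
```

Emit:
arm_command:
  gripper: [91.8, 91.8, 91.8, 91.8, 91.8]
  dp:
    - [0, 0.3, 0]
    - [0, 0, 0]
    - [0, 0, 0]
    - [0, 0, 0]
    - [0, 0, 0]
  twist: [-1, -1, -1, -1, -1]

```text
time: 9.72
tool_pos: [544.3, -122.0, 119.7]
tcp_rot: [3.139, -0.002, 0.446]
contact_force: [-0.3, -0.3, 0.0]
grip_width: 91.5
finger_force: 0.0
```

Emit:
arm_command:
  gripper: [91.8, 91.8, 91.8, 91.8, 91.8]
  dp:
    - [0, 0, 0]
    - [0, 0, 0]
    - [0, 0, 0]
    - [0, 0, 0]
    - [0, 0, 0]
  twist: [-1, -1, -1, -1, -1]

```text
time: 10.35
tool_pos: [544.3, -122.0, 119.7]
tcp_rot: [3.139, -0.001, 0.882]
contact_force: [-0.7, -0.2, 0.1]
grip_width: 92.0
finger_force: 0.0
```

Emit:
arm_command:
  gripper: [91.8, 91.8, 91.8, 91.8, 91.8]
  dp:
    - [0, 0, 0]
    - [0, 0, 0]
    - [0, 0, 0]
    - [0, 0, 0]
    - [0, 0, 0]
  twist: [-1, -1, -1, -1, -1]

```text
time: 10.98
tool_pos: [544.2, -122.0, 119.7]
tcp_rot: [3.139, 0.001, 1.319]
contact_force: [-0.6, -0.4, -0.2]
grip_width: 91.9
finger_force: 0.0
```

Emit:
arm_command:
  gripper: [91.8, 91.8, 91.8, 91.8, 91.8]
  dp:
    - [0, 0, 0]
    - [0, 0, 0]
    - [0, 0, 0]
    - [0, 0, 0]
    - [0, 0, 0]
  twist: [-1, -1, -1, 0, 0]

```text
time: 11.6
tool_pos: [543.6, -121.6, 119.4]
tcp_rot: [3.14, 0.001, 1.576]
contact_force: [0.2, -0.2, 0.4]
grip_width: 91.8
finger_force: 0.0
```

```bash
python3 -c "
from h import *
look('w3')
im=capture('top')
cv2.imwrite('pics/t3.png',cv2.resize(im[140:240,165:295],None,fx=6,fy=6,interpolation=cv2.INTER_CUBIC)[:,:,::-1])"
```

```text
(array([560.9,  37.4, 156.8, 225.2]), np.float64(0.0055)) 11.6 [ 543.6 -121.6  119.4] [ 0.2 -0.2  0.4]
```

View pics/w3.png

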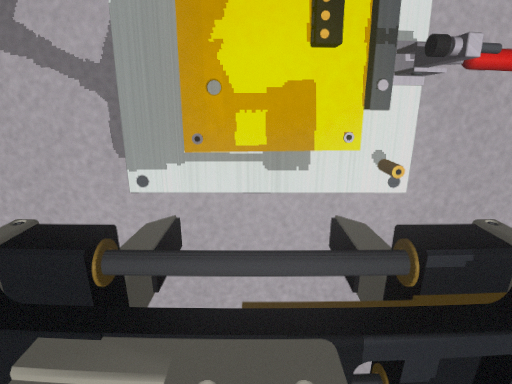

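The wrist view (up = +y, right = +x) shows the plate flush with the rail (col ~365), its right edge at row 151 (cols 184–360), the rail end at row 108, the round hole at (214,88), and the standoff at (397,171), clear of the fingers.

```bash
python3 - <<'E'
from h import *
C=cam("wrist",get_obs())
print(ray(C,[[184,151],[360,151],[376,108],[214,88],[397,171]],[28,20,33,27,45]).round(1)[:,:2].tolist())
E
```

```text
[[479.5, -87.1], [639.6, -87.4], [644.6, -48.7], [507.8, -33.6], [664.1, -100.3]]
```

Emit:
arm_command:
  gripper: [91.8, 91.8, 91.8, 91.8, 91.8]
  dp:
    - [0, 0, 0.9]
    - [0, 0, 0.9]
    - [0, 0, 0.9]
    - [0, 0, 0.9]
    - [0, 0, 0.48]
  twist: [0, 0, 0, 0, 0]

```text
time: 12.38
tool_pos: [542.8, -121.2, 16.1]
tcp_rot: [-3.14, -0.0, 1.578]
contact_force: [0.3, -0.1, 0.5]
grip_width: 91.9
finger_force: 0.0
```

Emit:
arm_command:
  gripper: [91.8, 91.8, 91.8, 91.8, 91.8]
  dp:
    - [0.2, 0, 0]
    - [0.2, 0, 0]
    - [0.2, 0, 0]
    - [0.2, 0, 0]
    - [0.2, 0, 0]
  twist: [0, 0, 0, 0, 0]

```text
time: 13.0
tool_pos: [543.0, -96.1, 17.5]
tcp_rot: [3.141, 0.001, 1.579]
contact_force: [-0.7, -4.3, 0.7]
grip_width: 91.8
finger_force: 2.1
```

Emit:
arm_command:
  gripper: [91.8, 91.8, 91.8, 91.8, 91.8]
  dp:
    - [0.2, 0, 0]
    - [0.2, 0, 0]
    - [0.15, 0, 0]
    - [0.15, 0, 0]
    - [0, 0, 0]
  twist: [0, 0, 0, 0, 0]

```text
time: 13.62
tool_pos: [543.0, -78.7, 17.4]
tcp_rot: [3.141, 0.0, 1.578]
contact_force: [-1.1, -1.8, 2.1]
grip_width: 91.8
finger_force: 1.3
```

```bash
python3 -c "
from h import *
look('w4')"
```

```text
(array([560.7,  67.3, 156.8, 201.7]), np.float64(0.0058)) 13.625 [543.  -78.7  17.4] [-1.1 -1.8  2.1]
```

View pics/w4.png

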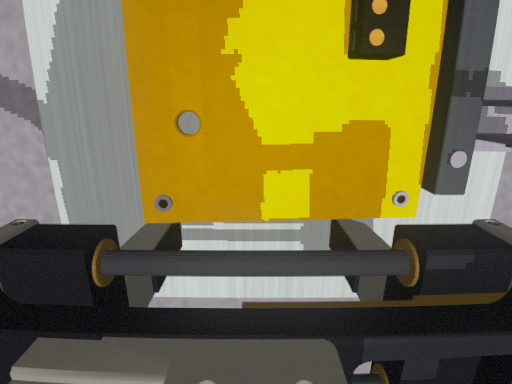

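```bash
python3 - <<'E'
from h import *
C=cam("wrist",get_obs())
print(ray(C,[[419,190],[424,188],[466,193],[189,122],[146,219],[414,217],[440,20],[448,20]],[20,15,33,27,28,20,20,15]).round(1)[:,:2].tolist())
E
```

```text
[[638.1, -51.1], [644.1, -51.3], [657.0, -48.7], [508.2, -13.1], [480.8, -66.7], [638.0, -68.0], [635.5, 38.9], [642.9, 40.5]]
```

Emit:
arm_command:
  gripper: [91.8, 91.8, 91.8, 91.8, 91.8]
  dp:
    - [0.12, 0, 0]
    - [0.12, 0, 0]
    - [0.12, 0, 0]
    - [0.12, 0, 0]
    - [0, 0, 0]
  twist: [0, 0, 0, 0, 0]

```text
time: 14.35
tool_pos: [542.9, -66.3, 17.2]
tcp_rot: [3.141, -0.0, 1.578]
contact_force: [0.7, -1.7, 1.7]
grip_width: 91.8
finger_force: 0.8
```

Emit:
arm_command:
  gripper: [91.8, 91.8, 91.8, 91.8, 91.8]
  dp:
    - [0.04, 0, 0]
    - [0.04, 0, 0]
    - [0.04, 0, 0]
    - [0, 0, 0]
    - [0, 0, 0]
  twist: [0, 0, 0, 0, 0]

```text
time: 14.98
tool_pos: [542.5, -63.4, 17.0]
tcp_rot: [-3.141, -0.0, 1.578]
contact_force: [0.4, 0.1, 0.1]
grip_width: 91.8
finger_force: 0.0
```

```bash
python3 -c "
from h import *
look('w5')"
```

```text
(array([559.6,  86.3, 158.4, 195.1]), np.float64(-0.0129)) 14.975 [542.5 -63.4  17. ] [0.4 0.1 0.1]
```

View pics/w5.png

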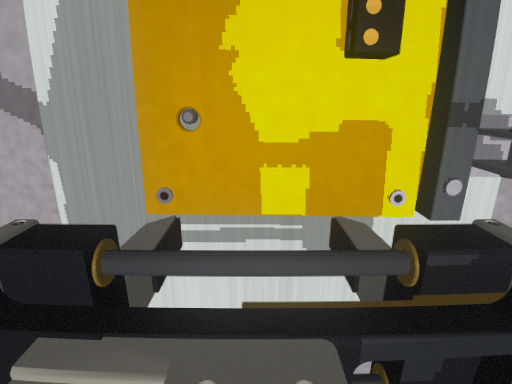

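The pin now shows inside the round hole at (189,118), and the contact force fell to zero, so the plate appears to have dropped. I back off and check from above.

Emit:
arm_command:
  gripper: [91.8, 91.8, 91.8, 91.8, 91.8]
  dp:
    - [-0.5, 0, 0]
    - [-1, 0, 0]
    - [-0.5, 0, -1]
    - [0, 0, -1]
    - [0, 0, -1]
  twist: [0, 0, 0, 0, 0]

```text
time: 15.7
tool_pos: [543.0, -114.9, 92.9]
tcp_rot: [-3.141, 0.0, 1.577]
contact_force: [-0.6, -0.6, 0.6]
grip_width: 91.9
finger_force: 0.0
```

Emit:
arm_command:
  gripper: [91.8, 91.8, 91.8, 91.8, 91.8]
  dp:
    - [0, 0, -1]
    - [0, -0.5, -1]
    - [0, -1, -1]
    - [0, -1, -1]
    - [0, -1, -1]
  twist: [0, 0, 0, 0, 0]

```text
time: 16.32
tool_pos: [454.7, -115.1, 218.0]
tcp_rot: [3.142, 0.0, 1.578]
contact_force: [0.8, -0.1, 0.3]
grip_width: 91.5
finger_force: 0.0
```

Emit:
arm_command:
  gripper: [91.8, 91.8, 91.8, 91.8, 91.8]
  dp:
    - [0.9, 0, 0]
    - [0.9, 0, 0]
    - [0.9, 0, 0]
    - [0, 0, 0]
    - [0, 0, 0]
  twist: [0, 0, 0, 0, 0]

```text
time: 16.95
tool_pos: [455.2, -47.7, 217.3]
tcp_rot: [3.141, 0.001, 1.578]
contact_force: [-0.5, 0.3, -0.3]
grip_width: 91.6
finger_force: 0.0
```

```bash
python3 -c "
from h import *
print(get_obs()['tool_pos'],get_obs()['tcp_rot'])
look('w6')"
```

```text
[455.23326168 -47.7262103  217.25311268] [3.14143792e+00 5.36191585e-04 1.57790611e+00]
(array([560.7,  66.9, 156.8, 235.7]), np.float64(0.0057)) 16.95 [455.2 -47.7 217.3] [-0.5  0.3 -0.3]
```

View pics/w6.png

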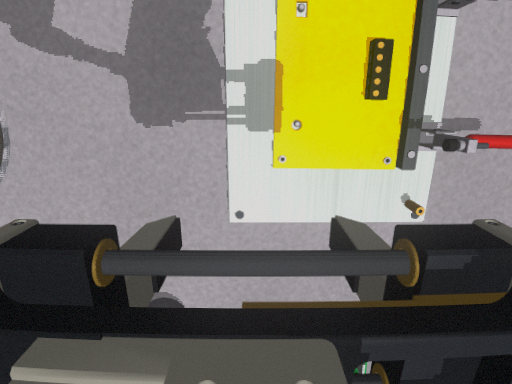

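Both holes, at (301,9) and (296,125), seem to have pins in them, and the plate's right edge (row 167) is level with the rail end. I use a last close crop of the holes plus numbers to confirm it lies flat.

```bash
python3 - <<'E'
from h import *
C=cam("wrist",get_obs());im=capture("wrist")
a=cv2.resize(im[0:34,280:320],None,fx=9,fy=9,interpolation=cv2.INTER_CUBIC);b=cv2.resize(im[108:142,276:316],None,fx=9,fy=9,interpolation=cv2.INTER_CUBIC)
cv2.imwrite("pics/holes.png",np.hstack([a,b])[:,:,::-1])
print(ray(C,[[301,9],[296,125],[275,167],[402,167],[400,168]],[20,20,20,20,15]).round(1)[:,:2].tolist())
E
```

```text
[[505.7, 132.1], [505.1, 2.5], [480.4, -50.7], [646.3, -49.5], [646.5, -52.0]]
```

View pics/holes.png

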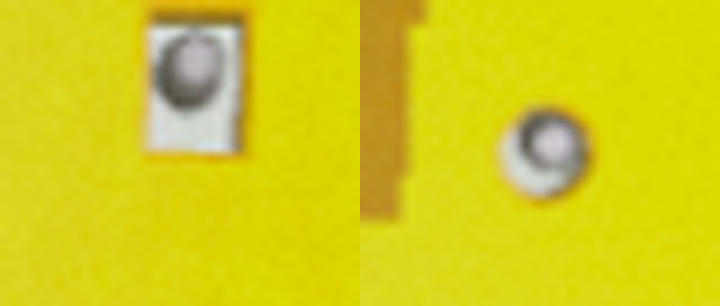

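The crop shows both pins standing inside their holes with the base visible around them. The measured hole spacing is 129.6 mm, the square yaw is 0.006 rad, and the right edge is level with the rail end. I hand in the job.

```bash
python3 -c "
from plant import *
print(close_job())"
```

```text
the job is handed in; nothing more can be done
None
```

I pushed the plate against the rail and slid it along until both pins stood in their holes and it looked flat on the fixture. The hand was then clear of everything, and I handed the job in after about 17 s of the 45 s allowed; the system gave no verdict.

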